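# Clamp the sample jar in the bench shaker

### The job

Get the jar in the bench shaker ready for its run: swing the clamp arm in over the jar until it rests against its stop, then turn the clamp knob clockwise until the rubber pad just touches the jar's lid, and from there give it a quarter turn more. Do not overtighten (the lid cracks), keep the jar in its cup, leave the other things on the bench alone, and let go of the knob.

Things in the scene. Friction and masses are not known exactly. Their poses are not given: they have to be found in the camera images.
- jar_shaker: bench shaker, fixed to the bench: white and grey housing 202 x 140 x 42 mm, aluminium carrier plate on top (51 mm above the bench), steel post at the back with a swinging clamp arm. Origin: on the bench, below the axis of the cup that holds the jar; z up, x from that axis to the post, which stands 92 mm along +x (dials on the front, 66 mm along -x)
- clamp_post (a point): point on the vertical axis of the post about which the clamp arm swings, at the arm's mid height, 150 mm above the bench. The arm is 18 mm thick, 22 mm wide, with round bosses 30 to 33 mm wide at both ends; the boss on the post reaches 22 mm above this point
- clamp_arm (a joint): angle of the clamp arm, rad: 0 = against its stop with the screw axis over the jar's axis; grows as the arm swings away counter-clockwise seen from above, to 1.5 at most. About 3 N sideways at the knob moves it; it stays where it is left
- knob_centre (a point): centre of the black fluted round knob on the clamp screw, 38 mm diameter, on the vertical screw axis 92 mm from the post axis. Its grip band reaches from 12 mm below to 14 mm above this point; the arm's top is about 35 mm below it and up to 8 mm less when tightened. It can be gripped from above at any yaw and also serves to swing the arm
- clamp_knob (a joint): knob angle, rad; grows clockwise seen from above (tightening), within 0.2 of 0 at the start. Knob, screw and pad go down together, 8 mm per turn (1.27 mm per rad). It turns freely (0.04 N m) until the pad touches the lid, then the torque climbs with the angle, by some 0.15 N m in a quarter turn, gently at first, as the springy rubber pad (40 mm wide) presses and rubs on the lid. It stays where it is left
- jar_centre (a point): centre of the round sample jar with screw lid, loose in the cup: 60 mm diameter, 62 mm tall, about 180 g; the point is on its axis, half-way up. The height of jar and screw differs between set-ups: the pad starts 0.5 to 6 mm above the lid, so the touch comes after 0.4 to 4.6 rad of knob turn and must be felt
- sample_jar: the same jar; origin at the centre of its underside, z up
- jar_cup: shallow round aluminium cup on the carrier in which the jar stands: 74 mm outside, 66 mm inside diameter, rubber buttons on its floor 6 mm above its origin (centre of its underside), rim 6 mm above them
- bench_timer: flat white digital timer lying on the bench, 66 x 66 x 17 mm; origin at the centre of its underside
- reagent_b: brown bottle standing on the bench, 50 mm diameter, 98 mm tall; origin at the centre of its underside
- tube_2: clear self-standing screw-cap tube, 34 mm diameter, 114 mm tall, standing on the bench; origin at the centre of its underside
There are look-alikes about, which are no part of the job. Leave any red look-alike of the sample_jar alone.

How it is judged:
By the outcome, as a careful person would: the job done as asked, in the order asked, and still so for the second after the job is handed in, with the robot touching nothing.
It also fails if it takes over 72 s, if anything falls off the work surface, if the arm or the gripper's body presses on something with over 40 N, if the wrist force passes 120 N, or if a joint passes its speed limit or range.

### The arm

A 6-joint arm with a two-finger parallel gripper is mounted at the origin on a cart in front of the work surface, level with it; the furniture and walls round the work are solid. World frame = base frame: x ahead of the robot, y to its left, z up, the work surface at z = 0. Lengths are in m, angles in rad, forces in N, time in s.
With the tool pointing down it reaches from about 0.3 to 1 m from the base axis. Payload 5.1 kg.
Tool frame: the origin (TCP) lies at the very end of the fingers, on their centre line; the grasp point (between the pads) lies 19 mm behind it; y points along the fingers, z is the direction in which the jaws open and shut, and the axes are right-handed (so a half turn about y gives the same grasp; the last joint's range is limited). The gripper opens to 95 mm and grips with 3 to 60 N. Pads are 20 mm wide; open, the fingers measure 119 mm over their backs; the gripper's body (75 mm by 180 mm) begins 59 mm behind the grasp point.
Start: joints at [-1.241, 0.124, 1.65, -0, 1.367, -0.083], TCP at [0.261, -0.595, 0.215] pointing down, gripper open.
Joint ranges: [-2.61, 2.61], [-1.02, 2.33], [0.03, 2.71], [-1.35, 4.49], [0.32, 2.68], [-2.91, 2.91]. Speed limits (rad/s): [2.57, 2.57, 3.14, 3.14, 3.14, 3.14].

### API

Orientations are given as a unit quaternion [x, y, z, w].
In Python, from cell import bot gives the robot as it stands. Calls block until the motion is done:
- bot.move_to(position, orientation): joint-space move of the TCP to a pose.
- bot.move_l(position, rate=0.15, frame=None): straight line of the TCP; frame=None keeps the orientation; rate is the mean speed in m/s.
- bot.goto_joints(angles): joint-space move.
- bot.move_gripper(opening, effort=None): finger opening in m; effort is the grip in N (None keeps the last); returns when the fingers have stopped.
- bot.wait(seconds).
- bot.solve_ik(position, orientation): joint angles nearest the present ones, or None.
- bot.read_state(): the state.
- bot.camera(name): name is "scene" or "top" or "wrist"; returns (picture, depth): 480x640x3 uint8, red, green, blue; 480x640 float32, m along the optical axis (not along the pixel's ray), 0 where there is no reading.
- bot.camera_model(name): a dict with "camera_matrix" (3x3 intrinsics, pixels), "world_to_cam" (4x4, takes a point from world to camera coordinates); the wrist camera has in their place "mount" (4x4, takes a point from camera to tool coordinates, whose origin is the TCP and whose axes are the tool frame's). Camera axes: x right, y down, z forward; pixel columns grow to the right and rows downward; lengths in m; the calibration is good to about 2 mm. A picture is of the moment at which its call begins: read the wrist's pose just before it. camera_model takes no time and is no camera call.
A pose or a line that the arm cannot do raises bot.MotionError and nothing moves.
- bot.close_job(): hands the job in, once; it reports no verdict.
The state is a dict: "clock": time; "qpos": joint angles; "qd": joint speeds; "joint_torque": joint torques, N m; "tcp_pos": TCP position; "tool_rot": TCP orientation; "wrist_force": force on the tool from outside, world axes, zero at the start; "moment": the same for the moment, N m; "finger_gap": finger opening in m.
Only numpy, scipy, OpenCV 4.12 (cv2) and the standard library are available. Lean on these libraries where they do the work, as an engineer would, in place of code of your own. Each camera call takes 0.05 s, during which the arm holds its last target.

## Working session

There is one attempt and no reset: what is moved stays moved. The work goes in short steps, each a Python script; the robot and the scene stay as the last script left them, time stands still between calls to the robot, and variables do not carry over. Pictures are saved under pics/ and viewed, and the job is handed in when it is done.

```bash
ls; mkdir -p pics; python3 - <<'E'
from cell import bot
import cv2,numpy as np
for n in ["scene","top"]:
    im,d=bot.camera(n)
    cv2.imwrite(f"pics/{n}0.png",im[:,:,::-1]); np.savez(f"{n}0.npz",im=im,d=d)
    m=bot.camera_model(n); print(n,{k:np.round(v,4).tolist() for k,v in m.items()})
s=bot.read_state();print(s)
E
```

```text
pics
scene {'camera_matrix': [[546.5541, 0.0, 323.468], [0.0, 546.5541, 256.3228], [0.0, 0.0, 1.0]], 'world_to_cam': [[0.8766, -0.4808, 0.0221, -0.5821], [-0.291, -0.5661, -0.7712, 0.0511], [0.3833, 0.6696, -0.6362, 1.3107], [0.0, 0.0, 0.0, 1.0]]}
top {'camera_matrix': [[493.6618, 0.0, 321.1088], [0.0, 493.6618, 243.5948], [0.0, 0.0, 1.0]], 'world_to_cam': [[0.0178, -0.9996, 0.02, -0.3812], [-0.9922, -0.0201, -0.1227, 0.4898], [0.1231, -0.0177, -0.9922, 0.9476], [0.0, 0.0, 0.0, 1.0]]}
{'clock': 0.1, 'qpos': array([-1.24061975e+00,  1.24429707e-01,  1.65154760e+00,  1.55990243e-05,
        1.36750308e+00, -8.26113204e-02]), 'qd': array([ 0.00060163, -0.00074272, -0.00430599, -0.00107879,  0.00209765,
        0.00125402]), 'joint_torque': array([ 2.43776631e-04, -4.18883765e+01, -3.61095393e+01,  7.76969804e-02,
        4.62088455e-02, -5.92883293e-05]), 'tcp_pos': array([ 0.26053657, -0.59485891,  0.21351056]), 'tool_rot': array([-0.14498449,  0.69276223, -0.69143628,  0.14483041]), 'wrist_force': array([0.02565864, 0.24530645, 0.2425019 ]), 'moment': array([-0.03029303,  0.03550607, -0.04885386]), 'finger_gap': 0.09518693942883456}
```

View pics/scene0.png

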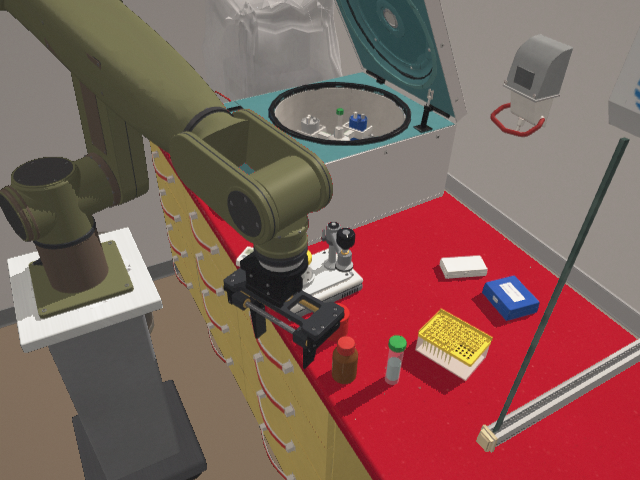

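View pics/top0.png

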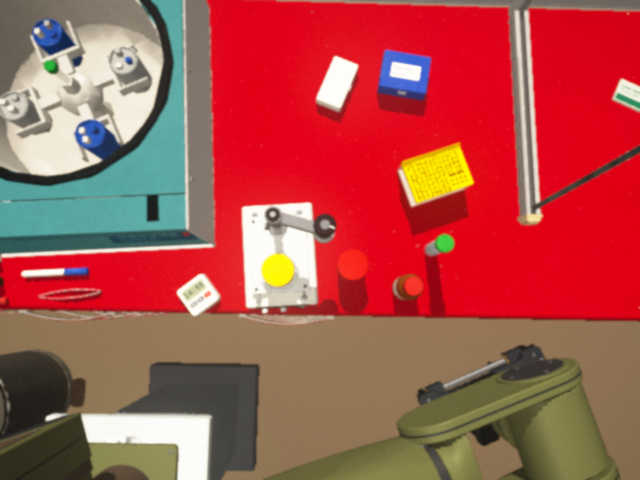

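The top view shows the post at about (273,214), the knob at (325,229), the yellow jar lid at (278,270) and the red look-alike at (352,265). I'll measure these next.

```bash
cat > h.py <<'E'
import numpy as np,cv2
def ray(m,u,v,z):
    K=m["camera_matrix"];T=m["world_to_cam"];R=T[:3,:3];t=T[:3,3]
    d=R.T@np.linalg.inv(K)@np.array([u,v,1.]);o=-R.T@t
    return o+d*(z-o[2])/d[2]
def pts(m,d):
    K=m["camera_matrix"];T=m["world_to_cam"]
    v,u=np.mgrid[:480,:640]
    c=np.stack([(u-K[0,2])*d/K[0,0],(v-K[1,2])*d/K[1,1],d],-1)
    return (c-T[:3,3])@T[:3,:3]
E
python3 - <<'E'
from cell import bot
from h import *
f=np.load("top0.npz");im,d=f["im"],f["d"];m=bot.camera_model("top")
cv2.imwrite("pics/topcrop.png",cv2.resize(im[180:330,170:370,::-1],None,fx=4,fy=4,interpolation=cv2.INTER_CUBIC))
P=pts(m,d);hsv=cv2.cvtColor(im,cv2.COLOR_RGB2HSV)
valid=(d>0)
def rep(n,mask,box):
    b=np.zeros(mask.shape,bool);b[box[1]:box[3],box[0]:box[2]]=1
    k=mask&b&valid;q=P[k];v,u=np.nonzero(k)
    print(n,k.sum(),"px",u.min(),u.max(),v.min(),v.max(),u.mean().round(1),v.mean().round(1),"med",np.median(q,0).round(4),"zpct",np.percentile(q[:,2],[5,50,95]).round(4))
    return u,v,q
y=(hsv[...,0]>22)&(hsv[...,0]<36)&(hsv[...,1]>120)
rep("lid",y,(250,240,310,300))
rep("knob",P[...,2]>0.185,(295,200,350,260))
rep("postboss",P[...,2]>0.155,(255,200,290,235))
rep("high",P[...,2]>0.13,(240,195,350,310))
hh=P[...,2]
rep("plate",(hh>0.035)&(hh<0.06),(235,195,330,315))
for n,(u,v,z) in dict(redjar=(352,265,.07),).items(): print(n,ray(m,u,v,z),P[v,u])
E
```

```text
lid 840 px 262 293 253 286 277.5 269.8 med [ 0.4369 -0.2928  0.1224] zpct [0.1197 0.1224 0.125 ]
knob 445 px 314 336 213 237 324.7 225.2 med [ 0.5047 -0.3742  0.216 ] zpct [0.2039 0.216  0.2184]
postboss 396 px 264 289 206 227 276.3 216.1 med [ 0.5265 -0.2907  0.1678] zpct [0.1585 0.1678 0.1723]
high 1323 px 264 336 206 242 302.0 223.0 med [ 0.5146 -0.3409  0.1672] zpct [0.1333 0.1672 0.2178]
plate 5313 px 242 317 203 312 278.5 258.8 med [ 0.471  -0.2892  0.0497] zpct [0.0394 0.0497 0.0551]
redjar [ 0.4525485  -0.43083891  0.07      ] [ 0.45315754 -0.4314474   0.06252244]
```

View pics/topcrop.png

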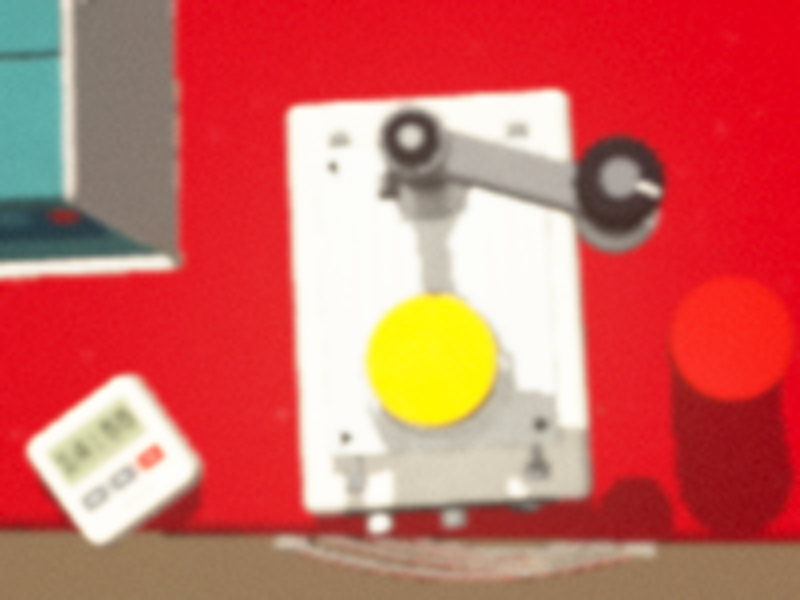

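```bash
python3 - <<'E'
from cell import bot
from h import *
m=bot.camera_model("top")
f=np.load("top0.npz");P=pts(m,f["d"]);
lid=ray(m,277.9,270,.122);post=ray(m,272.7,214.2,.172)
k=ray(m,324.7,225.9,.217)
print("lid",lid,"post",post,"knob",k,"lid-post",np.linalg.norm((lid-post)[:2]),"knob-post",np.linalg.norm((k-post)[:2]))
a=lambda v:np.arctan2(v[1],v[0])
print("angle",a((k-post))-a(lid-post), "dir lid",a(lid-post),"dir knob",a(k-post))
print(P[210:244:2,325].round(4)); print(P[226,310:342:2].round(4))
# scene cross-check
f=np.load("scene0.npz");cv2.imwrite("pics/scenecrop.png",cv2.resize(f["im"][210:310,220:380,::-1],None,fx=5,fy=5,interpolation=cv2.INTER_CUBIC))
ms=bot.camera_model("scene")
for p in (lid,post,k):
    c=ms["world_to_cam"]@np.r_[p,1];q=ms["camera_matrix"]@c[:3];print(q[:2]/q[2])
E
```

```text
lid [ 0.43674782 -0.29361468  0.122     ] post [ 0.52896614 -0.28541386  0.172     ] knob [ 0.50328794 -0.3738934   0.217     ] lid-post 0.09258224446512023 knob-post 0.09213033897612447
angle 1.199644415656943 dir lid -3.0528976327536026 dir knob -1.8532532170966596
[[ 0.5718 -0.3793 -0.001 ]
 [ 0.5669 -0.3793  0.0026]
 [ 0.5227 -0.374   0.218 ]
 [ 0.5198 -0.3741  0.2161]
 [ 0.5163 -0.3742  0.2171]
 [ 0.5131 -0.3742  0.2164]
 [ 0.5097 -0.3743  0.2171]
 [ 0.5063 -0.3743  0.2175]
 [ 0.5035 -0.3744  0.2146]
 [ 0.4997 -0.3744  0.2179]
 [ 0.4968 -0.3745  0.2155]
 [ 0.4939 -0.3746  0.2131]
 [ 0.4903 -0.3747  0.2149]
 [ 0.4886 -0.375   0.204 ]
 [ 0.4922 -0.3764  0.1529]
 [ 0.4914 -0.3769  0.1325]
 [ 0.4879 -0.377   0.1312]]
[[ 5.118e-01 -3.497e-01  1.599e-01]
 [ 5.119e-01 -3.532e-01  1.597e-01]
 [ 5.033e-01 -3.566e-01  2.135e-01]
 [ 5.031e-01 -3.598e-01  2.155e-01]
 [ 5.024e-01 -3.630e-01  2.199e-01]
 [ 5.032e-01 -3.663e-01  2.157e-01]
 [ 5.032e-01 -3.695e-01  2.157e-01]
 [ 5.029e-01 -3.727e-01  2.181e-01]
 [ 5.035e-01 -3.761e-01  2.149e-01]
 [ 5.034e-01 -3.793e-01  2.158e-01]
 [ 5.033e-01 -3.825e-01  2.171e-01]
 [ 5.032e-01 -3.857e-01  2.179e-01]
 [ 5.032e-01 -3.889e-01  2.183e-01]
 [ 5.039e-01 -3.923e-01  2.148e-01]
 [ 5.388e-01 -4.068e-01 -1.700e-03]
 [ 5.387e-01 -4.109e-01 -3.000e-04]]
[298.30969681 254.57228054]
[333.64512582 223.02236805]
[344.84086101 231.3078277 ]
```

View pics/scenecrop.png

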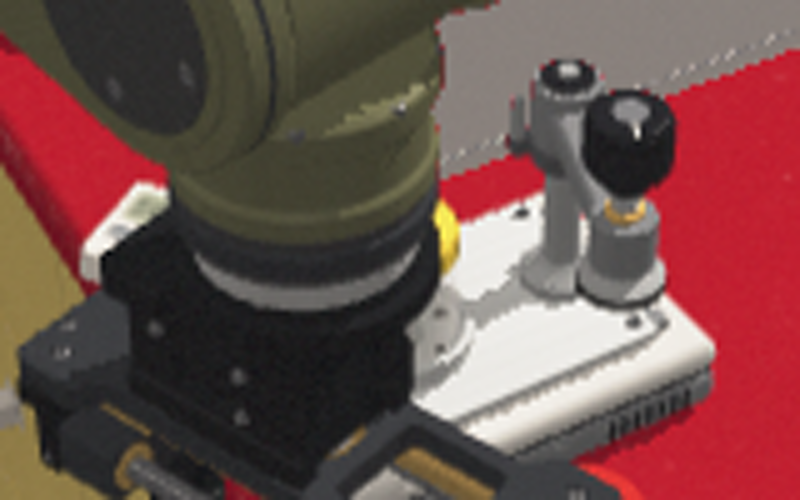

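```bash
python3 - <<'E'
from cell import bot
from h import *
m=bot.camera_model("top")
f=np.load("top0.npz");P=pts(m,f["d"])
for u,v in [(185,240),(205,240),(212,245),(100,245),(180,200),(190,100),(205,100),(352,265),(445,243),(405,288)]: print(u,v,P[v,u].round(3))
from scipy.spatial.transform import Rotation as R
s=bot.read_state();print(R.from_quat(s["tool_rot"]).as_matrix().round(3)); print(bot.camera_model("wrist"))
def q(yaw): # jaw axis z at yaw, y down
    z=np.array([np.cos(yaw),np.sin(yaw),0]);y=np.array([0,0,-1.]);x=np.cross(y,z)
    return R.from_matrix(np.stack([x,y,z],1)).as_quat()
for p in [(.5033,-.3739,.177),(.4367,-.2936,.177)]:
  for yaw in np.arange(-3.1,3.2,.4):
    j=bot.solve_ik(p,q(yaw)); print(p,round(yaw,2),None if j is None else np.round(j,2))
E
```

```text
185 240 [ 0.496 -0.107  0.054]
205 240 [ 0.489 -0.16   0.116]
212 245 [ 0.492 -0.152  0.017]
100 245 [0.483 0.057 0.051]
180 200 [ 0.535 -0.146  0.244]
190 100 [ 0.71  -0.146  0.218]
205 100 [ 0.763 -0.143  0.095]
352 265 [ 0.453 -0.431  0.063]
445 243 [ 0.492 -0.597  0.117]
405 288 [ 0.41  -0.526  0.1  ]
[[-0.916 -0.001  0.401]
 [-0.401  0.002 -0.916]
 [-0.    -1.    -0.002]]
{'camera_matrix': array([[388.13175679,   0.        , 317.40124369],
       [  0.        , 388.13175679, 242.93085736],
       [  0.        ,   0.        ,   1.        ]]), 'mount': array([[-2.06994706e-04,  9.57476371e-01,  2.88511622e-01,
        -8.19749167e-02],
       [-6.32624453e-04, -2.88511696e-01,  9.57476162e-01,
        -1.70380255e-01],
       [ 9.99999778e-01,  1.56729894e-05,  6.65443359e-04,
        -1.75074223e-03],
       [ 0.00000000e+00,  0.00000000e+00,  0.00000000e+00,
         1.00000000e+00]])}
(0.5033, -0.3739, 0.177) -3.1 [-0.72  0.1   1.74 -0.    1.3   2.38]
(0.5033, -0.3739, 0.177) -2.7 [-0.72  0.1   1.74 -0.    1.3   1.98]
(0.5033, -0.3739, 0.177) -2.3 [-0.72  0.1   1.74  0.    1.3 
[... 1197 characters left out ...]
7, -0.2936, 0.177) -1.1 [-0.69 -0.13  1.96  0.    1.3   0.41]
(0.4367, -0.2936, 0.177) -0.7 [-0.69 -0.13  1.96  0.    1.3   0.01]
(0.4367, -0.2936, 0.177) -0.3 [-0.69 -0.13  1.96 -0.    1.3  -0.39]
(0.4367, -0.2936, 0.177) 0.1 [-0.69 -0.13  1.96 -0.    1.3  -0.79]
(0.4367, -0.2936, 0.177) 0.5 [-0.69 -0.13  1.96 -0.    1.3  -1.19]
(0.4367, -0.2936, 0.177) 0.9 [-0.69 -0.13  1.96 -0.    1.3  -1.59]
(0.4367, -0.2936, 0.177) 1.3 [-0.69 -0.13  1.96 -0.    1.3  -1.99]
(0.4367, -0.2936, 0.177) 1.7 [-0.69 -0.13  1.96 -0.    1.3  -2.39]
(0.4367, -0.2936, 0.177) 2.1 [-0.69 -0.13  1.96 -0.    1.3  -2.79]
(0.4367, -0.2936, 0.177) 2.5 None
(0.4367, -0.2936, 0.177) 2.9 [-0.69 -0.13  1.96 -0.    1.3   2.69]
```

```bash
cat >> h.py <<'E'
from scipy.spatial.transform import Rotation as R
def q(yaw):
    z=np.array([np.cos(yaw),np.sin(yaw),0]);y=np.array([0,0,-1.]);x=np.cross(y,z)
    return R.from_matrix(np.stack([x,y,z],1)).as_quat()
POST=np.array([.529,-.2854]);RAD=.092
E
python3 - <<'E'
from cell import bot
from h import *
def rp(t):
    s=bot.read_state();print(t,round(s["clock"],2),"tcp",s["tcp_pos"].round(4),"F",s["wrist_force"].round(2),"M",s["moment"].round(3),"gap",round(s["finger_gap"],4),"j6",s["qpos"][5].round(3),"tq6",round(s["joint_torque"][5],3))
yaw=-1.853+np.pi/2
bot.move_l([.261,-.595,.30],rate=.3)
bot.move_to([.5033,-.3739,.29],q(yaw));rp("above")
bot.move_gripper(.062,effort=8)
im,d=bot.camera("wrist");cv2.imwrite("pics/w1.png",im[:,:,::-1])
bot.move_l([.5033,-.3739,.178],rate=.15);rp("down")
for i in range(5): bot.wait(.02);rp("")
im,d=bot.camera("scene");cv2.imwrite("pics/s1.png",cv2.resize(im[150:320,200:440,::-1],None,fx=3,fy=3))
E
```

```text
above 1.77 tcp [ 0.5027 -0.3746  0.2895] F [ 0.19 -0.13  0.17] M [ 0.004 -0.039 -0.008] gap 0.0951 j6 -0.442 tq6 -0.001
down 3.48 tcp [ 0.5039 -0.3744  0.1793] F [-0.13  0.82  0.82] M [ 0.004 -0.119 -0.009] gap 0.0619 j6 -0.442 tq6 -0.001
 3.5 tcp [ 0.504  -0.3744  0.1795] F [ 0.3  -0.03 -0.14] M [-0.005 -0.016  0.061] gap 0.0623 j6 -0.442 tq6 -0.0
 3.52 tcp [ 0.504  -0.3745  0.1796] F [ 0.36 -0.1   1.15] M [-0.015 -0.117  0.053] gap 0.0618 j6 -0.442 tq6 -0.0
 3.53 tcp [ 0.504  -0.3746  0.1797] F [ 1.22 -0.63  0.59] M [-0.015 -0.04   0.01 ] gap 0.0623 j6 -0.442 tq6 -0.0
 3.55 tcp [ 0.5041 -0.3746  0.1798] F [0.65 0.12 0.83] M [-0.04  -0.079  0.035] gap 0.0621 j6 -0.442 tq6 -0.0
 3.57 tcp [ 0.5041 -0.3746  0.1799] F [-0.29  0.02 -0.28] M [-0.07  -0.04   0.022] gap 0.0617 j6 -0.442 tq6 -0.0
```

View pics/w1.png

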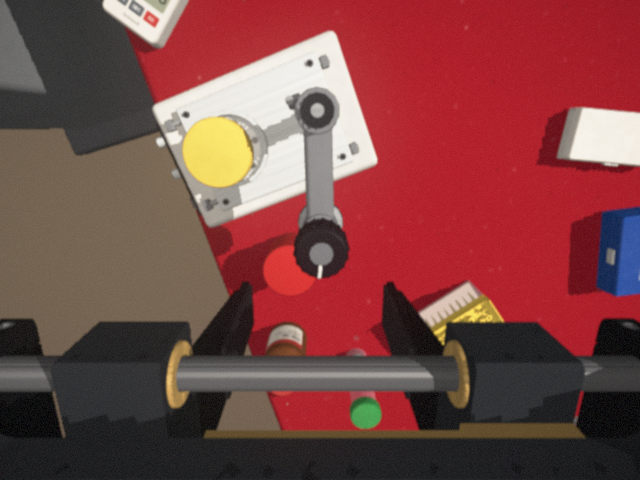

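View pics/s1.png

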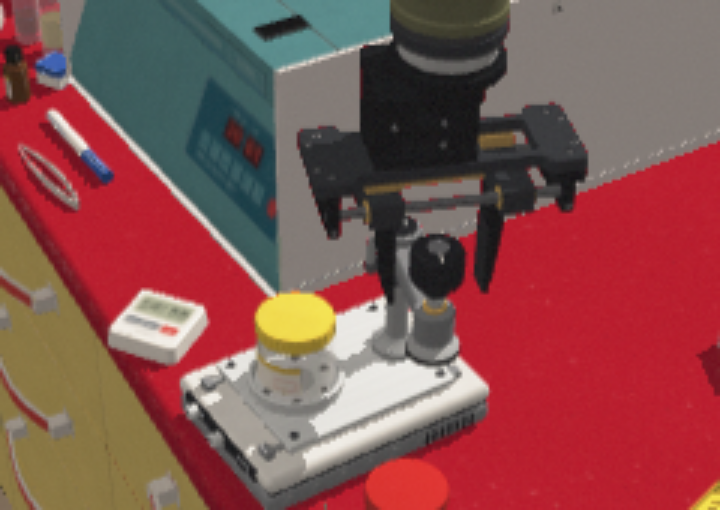

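The wrist view shows the knob at (320,253), midway between the jaws, with its white mark pointing outward. The scene view shows both fingers straddling the knob at about (437,265). Next I'll swing the arm in, with the gripper turning along with it.

```bash
python3 - <<'E'
from cell import bot
from h import *
bot.move_gripper(.042,effort=8)
s=bot.read_state();print(s["clock"],s["finger_gap"],s["wrist_force"].round(2))
a=-1.853; stop=-3.053
n=0
while a>stop-0.06:
    a-= .06 if a>stop+.15 else .012
    p=POST+RAD*np.array([np.cos(a),np.sin(a)])
    bot.move_to([*p,.177],q(a+np.pi/2))
    F=[];
    for i in range(4):
        bot.wait(.01);s=bot.read_state();F.append(s["wrist_force"])
    F=np.mean(F,0);t=np.array([np.sin(a),-np.cos(a)]);r=np.array([np.cos(a),np.sin(a)])
    act=s["tcp_pos"][:2]-POST
    print(round(s["clock"],2),"a-stop",round(a-stop,3),"Ft",round(F[:2]@t,2),"Fr",round(F[:2]@r,2),"Fz",round(F[2],2),"act ang",round(((np.arctan2(act[1],act[0])-np.pi/2)%(2*np.pi))-1.5*np.pi-stop,3),"tq6",round(s["joint_torque"][5],3),"z",s["tcp_pos"][2].round(4))
    if F[:2]@t<-9 and a<stop+.15: break
    if abs(F).max()>30: break
E
```

```text
4.2083 0.04186844380813348 [0.13 0.11 0.1 ]
4.49 a-stop 1.14 Ft -1.2 Fr -0.22 Fz 0.7 act ang 1.144 tq6 0.016 z 0.1775
4.78 a-stop 1.08 Ft -0.89 Fr -0.03 Fz 0.98 act ang 1.08 tq6 0.013 z 0.177
5.06 a-stop 1.02 Ft -0.02 Fr -0.01 Fz 0.8 act ang 1.018 tq6 0.012 z 0.1767
5.34 a-stop 0.96 Ft -0.27 Fr 0.01 Fz 0.3 act ang 0.958 tq6 0.01 z 0.1768
5.62 a-stop 0.9 Ft -0.38 Fr 0.24 Fz 0.23 act ang 0.898 tq6 0.008 z 0.1768
5.91 a-stop 0.84 Ft -0.7 Fr 0.12 Fz 0.61 act ang 0.839 tq6 0.007 z 0.1769
6.19 a-stop 0.78 Ft -0.64 Fr 0.03 Fz 0.18 act ang 0.78 tq6 0.008 z 0.177
6.47 a-stop 0.72 Ft -0.66 Fr 0.4 Fz 0.28 act ang 0.72 tq6 0.009 z 0.177
6.76 a-stop 0.66 Ft -0.84 Fr 0.64 Fz 0.18 act ang 0.66 tq6 0.009 z 0.177
7.04 a-stop 0.6 Ft -0.85 Fr 0.55 Fz 0.23 act ang 0.6 tq6 0.01 z 0.177
7.33 a-stop 0.54 Ft -0.32 Fr 0.56 Fz 0.18 act ang 0.539 tq6 0.01 z 0.1769
7.61 a-stop 0.48 Ft -0.33 Fr 0.4 Fz 0.53 act ang 0.479 tq6 0.01 z 0.1769
7.89 a-stop 0.42 Ft -1.18 Fr 0.14 Fz 0.06 act ang 0.419 tq6 0.01 z 0.1769
8.18 a-stop 0.36 Ft -0.81 Fr 0.32 Fz 0.21 act ang 0.359 tq6 0.01 z 0.1769
8.46 a-stop 0.3 Ft -0.46 Fr 0
[... 725 characters left out ...]
1.29 a-stop 0.036 Ft -2.65 Fr -0.09 Fz -0.21 act ang 0.035 tq6 0.008 z 0.1771
11.57 a-stop 0.024 Ft -2.1 Fr 0.0 Fz -0.25 act ang 0.023 tq6 0.007 z 0.177
11.86 a-stop 0.012 Ft -2.49 Fr 0.15 Fz 0.04 act ang 0.011 tq6 0.006 z 0.177
12.14 a-stop -0.0 Ft -1.88 Fr 0.07 Fz -0.41 act ang -0.001 tq6 0.005 z 0.177
12.43 a-stop -0.012 Ft -2.51 Fr 0.44 Fz 0.32 act ang -0.013 tq6 0.004 z 0.177
12.71 a-stop -0.024 Ft -1.82 Fr -0.16 Fz 0.36 act ang -0.025 tq6 0.003 z 0.177
12.99 a-stop -0.036 Ft -2.83 Fr 0.2 Fz -0.32 act ang -0.037 tq6 0.003 z 0.177
13.28 a-stop -0.048 Ft -5.34 Fr -0.24 Fz -1.04 act ang -0.04 tq6 0.016 z 0.1771
13.56 a-stop -0.06 Ft -7.87 Fr -1.21 Fz -2.14 act ang -0.043 tq6 0.036 z 0.1772
```

```bash
python3 - <<'E'
from cell import bot
from h import *
stop=-3.053
for a in (stop-.075,stop-.09):
    p=POST+RAD*np.array([np.cos(a),np.sin(a)])
    bot.move_to([*p,.177],q(a+np.pi/2));F=[]
    for i in range(4): bot.wait(.01);s=bot.read_state();F.append(s["wrist_force"])
    print(s["clock"],np.mean(F,0).round(2),s["tcp_pos"].round(4),s["finger_gap"])
a=stop-.04   # relax
p=POST+RAD*np.array([np.cos(a),np.sin(a)])
bot.move_to([*p,.177],q(a+np.pi/2))
bot.move_gripper(.06)
s=bot.read_state();print(s["clock"],s["wrist_force"].round(2),s["tcp_pos"])
bot.move_l([*p,.245],rate=.2)
im,d=bot.camera("wrist");cv2.imwrite("pics/w2.png",im[:,:,::-1]);s2=s
im,d=bot.camera("top");cv2.imwrite("pics/t2.png",cv2.resize(im[180:330,170:370,::-1],None,fx=4,fy=4))
im,d=bot.camera("scene");cv2.imwrite("pics/s2.png",cv2.resize(im[150:320,200:440,::-1],None,fx=3,fy=3))
E
```

```text
13.8417 [  1.79 -11.11  -3.74] [ 0.4375 -0.2892  0.1773] 0.041864103531218604
14.125 [  2.2  -14.18  -4.43] [ 0.4375 -0.2888  0.1774] 0.042099481982274235
14.9417 [-0.13 -0.24 -0.74] [ 0.43712535 -0.28968032  0.17699136]
```

View pics/w2.png

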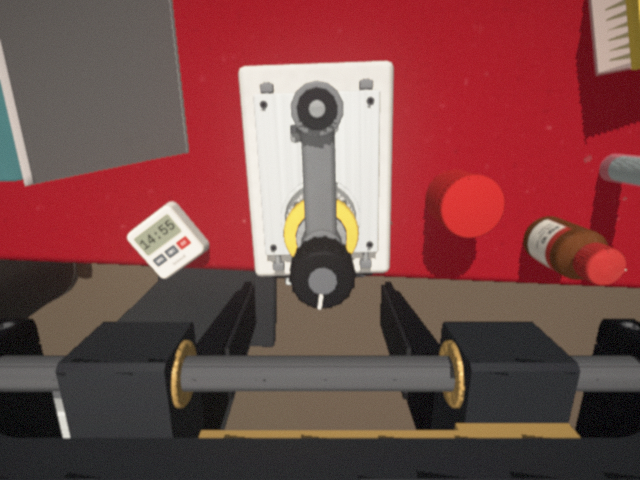

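View pics/t2.png

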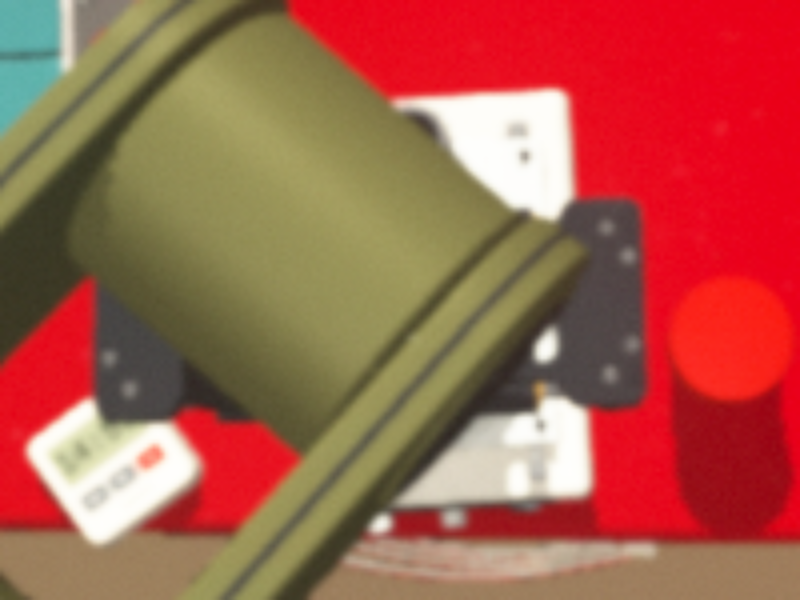

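View pics/s2.png

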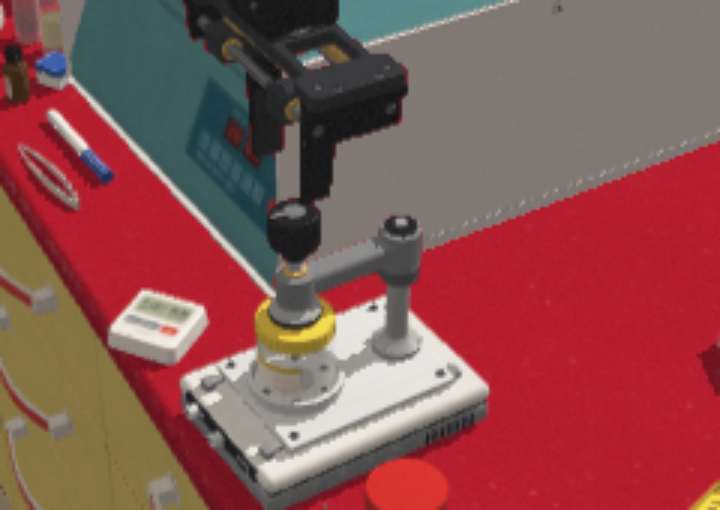

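```bash
python3 - <<'E'
from cell import bot
from h import *
s=bot.read_state();m=bot.camera_model("wrist")
Rt=R.from_quat(s["tool_rot"]).as_matrix();M=m["mount"]
def wr(u,v,z):
    d=Rt@M[:3,:3]@np.linalg.inv(m["camera_matrix"])@np.array([u,v,1]);o=s["tcp_pos"]+Rt@M[:3,3]
    return o+d*(z-o[2])/d[2]
print(wr(321.5,280,.217),wr(317.5,108,.172),s["tcp_pos"],s["clock"])
ms=bot.camera_model("scene");print(ray(ms,200+292/3,150+212/3,.217))
for yaw in (2.1,2.2): print(bot.solve_ik([.437,-.2925,.18],q(yaw)))
E
```

```text
[ 0.43750139 -0.28967087  0.217     ] [ 0.52733743 -0.28301991  0.172     ] [ 0.43624218 -0.28915047  0.24262581] 15.5833
[ 0.43360306 -0.29685141  0.217     ]
[-6.91954835e-01 -1.28781835e-01  1.96146443e+00 -4.44089210e-16
  1.30891006e+00 -2.79195483e+00]
[-6.91954835e-01 -1.28781835e-01  1.96146443e+00 -4.44089210e-16
  1.30891006e+00 -2.89195483e+00]
```

```bash
cat > turn.py <<'E'
from cell import bot
from h import *
import json,sys
C=np.array([.437,-.2915]);Y0=2.15;Z0=.177
def meas(n=6):
    t=[];F=[];M=[]
    bot.wait(.04)
    for i in range(n):
        bot.wait(.01);s=bot.read_state();t.append(s["joint_torque"][5]);F.append(s["wrist_force"]);M.append(s["moment"][2])
    return s,np.mean(t),np.mean(F,0),np.mean(M)
def pose(th): return [*C,Z0-.00127*th],q(Y0-th)
def sweep(th,thmax,step,rise,base=None,log=[]):
    while th<thmax-1e-6:
        th=min(th+step,thmax)
        bot.move_to(*pose(th));s,t,F,M=meas()
        log.append([th,s["qpos"][5],t,M,*F])
        print(round(s["clock"],2),"th",round(th,2),"j6",s["qpos"][5].round(3),"tq",round(t,4),"Mz",round(M,3),"F",F.round(1),"z",s["tcp_pos"][2].round(4),"gap",round(s["finger_gap"],4))
        if len(log)>=4:
            b=np.median([l[2] for l in log[1:5]])
            if abs(t-b)>rise: break
        if abs(F).max()>25: break
    return th,log
E
python3 - <<'E'
from turn import *
bot.move_to([*C,.245],q(Y0))
bot.move_l([*C,Z0],rate=.15)
bot.move_gripper(.036,effort=20)
s,t,F,M=meas();print(s["clock"],s["finger_gap"],s["qpos"][5],t,F.round(2),M,s["tcp_pos"])
th,log=sweep(0,1.2,.1,.05)
json.dump(log,open("log1.json","w"))
E
```

```text
19.8917 0.037364405754433776 -2.8404630190422004 0.00353226852894295 [ 0.75 -1.04  2.4 ] 0.005765891487482966 [ 0.43746498 -0.29197531  0.17781251]
20.23 th 0.1 j6 -2.742 tq -0.0352 Mz -0.042 F [ 1.1 -2.   4.1] z 0.1777 gap 0.0376
20.57 th 0.2 j6 -2.643 tq -0.0531 Mz -0.042 F [ 1.6 -2.7  5.6] z 0.1775 gap 0.0378
20.92 th 0.3 j6 -2.543 tq -0.0449 Mz -0.048 F [ 1.6 -2.7  4.9] z 0.1774 gap 0.0376
21.26 th 0.4 j6 -2.444 tq -0.0447 Mz -0.055 F [ 1.8 -3.   5. ] z 0.1772 gap 0.0377
21.6 th 0.5 j6 -2.344 tq -0.0446 Mz -0.057 F [ 1.7 -3.2  4.7] z 0.1771 gap 0.0383
21.94 th 0.6 j6 -2.244 tq -0.0445 Mz -0.048 F [ 2.2 -3.3  4.8] z 0.177 gap 0.0374
22.28 th 0.7 j6 -2.145 tq -0.0445 Mz -0.06 F [ 1.6 -3.7  4.8] z 0.1769 gap 0.0379
22.62 th 0.8 j6 -2.045 tq -0.0446 Mz -0.055 F [ 1.9 -4.1  5.1] z 0.1767 gap 0.0376
22.97 th 0.9 j6 -1.945 tq -0.0447 Mz -0.06 F [ 1.8 -4.1  5.2] z 0.1766 gap 0.0377
23.31 th 1.0 j6 -1.845 tq -0.0448 Mz -0.069 F [ 2.  -4.6  4.6] z 0.1765 gap 0.0375
23.65 th 1.1 j6 -1.745 tq -0.0449 Mz -0.04 F [ 1.8 -4.4  5.1] z 0.1764 gap 0.0373
23.99 th 1.2 j6 -1.645 tq -0.0452 Mz -0.037 F [ 1.6 -5.2  4.9] z 0.1762 gap 0.0377
```

```bash
python3 - <<'E'
from turn import *
log=json.load(open("log1.json"))
th,log=sweep(1.2,4.0,.1,.05,log=log)
json.dump(log,open("log2.json","w"))
E
```

```text
24.33 th 1.3 j6 -1.545 tq -0.0485 Mz -0.06 F [ 1.6 -5.   5.3] z 0.1761 gap 0.0375
24.68 th 1.4 j6 -1.445 tq -0.0537 Mz -0.046 F [ 1.2 -5.   4.9] z 0.176 gap 0.0375
25.02 th 1.5 j6 -1.345 tq -0.0631 Mz -0.082 F [ 1.4 -5.3  5.4] z 0.1759 gap 0.0374
25.36 th 1.6 j6 -1.245 tq -0.0719 Mz -0.088 F [ 1.2 -5.   5.5] z 0.1758 gap 0.0376
25.7 th 1.7 j6 -1.145 tq -0.0812 Mz -0.128 F [ 1.3 -5.6  5.5] z 0.1757 gap 0.0378
26.04 th 1.8 j6 -1.045 tq -0.0914 Mz -0.115 F [ 0.6 -5.3  5.7] z 0.1756 gap 0.0378
26.38 th 1.9 j6 -0.945 tq -0.1031 Mz -0.087 F [ 0.5 -5.3  5.9] z 0.1755 gap 0.0375
```

```bash
python3 - <<'E'
from turn import *
from scipy.optimize import curve_fit
log=json.load(open("log2.json"));L=np.array(log)[4:]
f=lambda x,b,k,t0,p:b+k*np.clip(x-t0,1e-9,None)**p
po,_=curve_fit(f,L[:,0],-L[:,2],p0=[.0448,.1,1.22,1.2]);print(po,"pred qtr rise",f(po[2]+1.5708,*po)-po[0])
t0=po[2]
assert 1.15<t0<1.32
th,log=sweep(1.9,t0+1.5708,.1,.17,log=log)
json.dump(log,open("log3.json","w"))
L=np.array(log)[4:]
po,_=curve_fit(f,L[:,0],-L[:,2],p0=po);print(po)
E
```

```text
[0.04472425 0.09720867 1.22066576 1.32903215] pred qtr rise 0.1771560491397777
26.73 th 2.0 j6 -0.845 tq -0.1125 Mz -0.098 F [ 0.4 -5.5  5.6] z 0.1754 gap 0.0373
27.07 th 2.1 j6 -0.745 tq -0.1264 Mz -0.123 F [ 0.  -5.3  5.8] z 0.1753 gap 0.0375
27.41 th 2.2 j6 -0.645 tq -0.1363 Mz -0.158 F [-0.1 -5.3  6.4] z 0.1752 gap 0.0376
27.75 th 2.3 j6 -0.545 tq -0.1467 Mz -0.166 F [ 0.1 -5.3  6.7] z 0.1751 gap 0.0376
28.09 th 2.4 j6 -0.445 tq -0.1589 Mz -0.162 F [-0.2 -5.4  6.4] z 0.175 gap 0.0377
28.43 th 2.5 j6 -0.345 tq -0.1775 Mz -0.155 F [-0.5 -5.2  6.8] z 0.1749 gap 0.0376
28.77 th 2.6 j6 -0.245 tq -0.1854 Mz -0.201 F [-0.7 -4.8  7. ] z 0.1748 gap 0.0376
29.12 th 2.7 j6 -0.145 tq -0.1883 Mz -0.206 F [-0.6 -5.1  7.2] z 0.1747 gap 0.038
29.46 th 2.79 j6 -0.053 tq -0.1993 Mz -0.213 F [-1.1 -4.8  7.2] z 0.1746 gap 0.0376
[0.04514804 0.10441847 1.31826615 1.06611872]
```

```bash
python3 - <<'E'
from turn import *
bot.move_gripper(.06)
s=bot.read_state();print(s["clock"],s["wrist_force"].round(2),s["joint_torque"][5])
bot.move_l([*C,.245],rate=.2)
a=-3.093;p=POST+RAD*np.array([np.cos(a),np.sin(a)])
bot.move_to([*p,.245],q(a+np.pi/2))
bot.wait(.2)
im,d=bot.camera("wrist");cv2.imwrite("pics/w3.png",im[:,:,::-1])
w2=cv2.imread("pics/w2.png")
c=np.hstack([cv2.resize(x[220:330,260:380],None,fx=3.2,fy=4.2) for x in (w2,im[:,:,::-1])])
cv2.imwrite("pics/w23.png",c)
im,d=bot.camera("scene");cv2.imwrite("pics/s3.png",cv2.resize(im[150:320,200:440,::-1],None,fx=3,fy=3))
print(bot.read_state()["clock"])
E
```

```text
30.0833 [-0.98  0.84 -0.34] -0.002968360422528349
31.7417
```

View pics/w23.png

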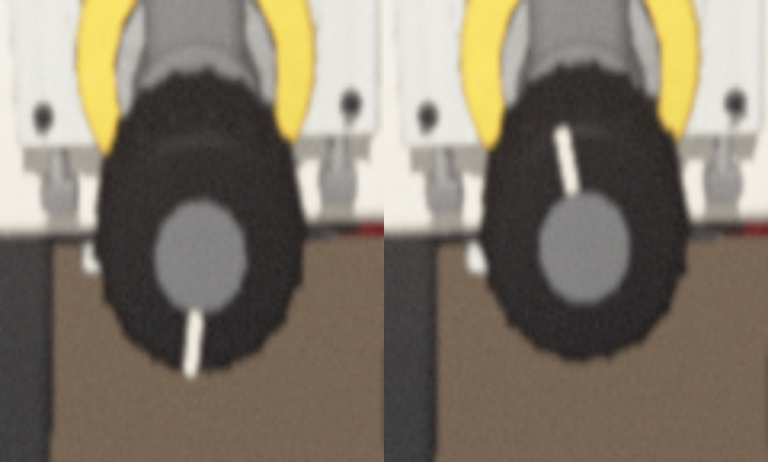

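View pics/s3.png

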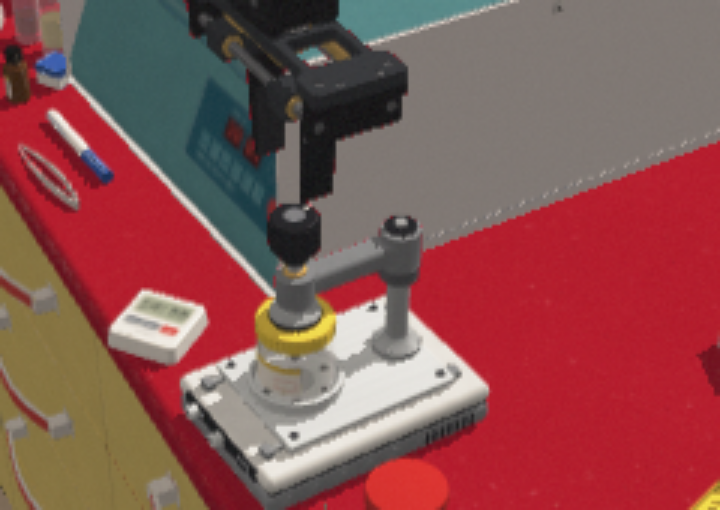

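View pics/w3.png

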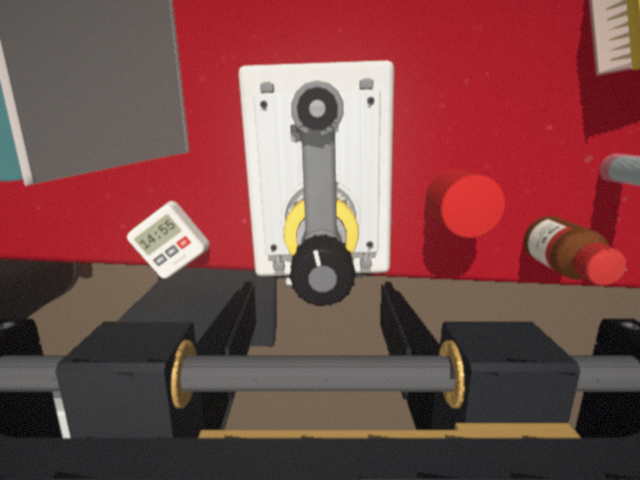

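```bash
python3 - <<'E'
from turn import *
s=bot.read_state();p=s["tcp_pos"]
bot.move_l([p[0],p[1],.30],rate=.2)
bot.move_to([.33,-.56,.32],q(-.4))
im,d=bot.camera("top");m=bot.camera_model("top")
cv2.imwrite("pics/t3.png",cv2.resize(im[180:330,170:370,::-1],None,fx=4,fy=4,interpolation=cv2.INTER_CUBIC))
P=pts(m,d);k=np.zeros(d.shape,bool);k[230:290,255:305]=1;k&=P[...,2]>.195
v,u=np.nonzero(k);print(bot.read_state()["clock"],"knob px",u.min(),u.max(),v.min(),v.max(),np.median(P[k],0))
E
```

```text
33.6083 knob px 256 300 230 277 [ 0.43680786 -0.29373153  0.21285952]
```

View pics/t3.png

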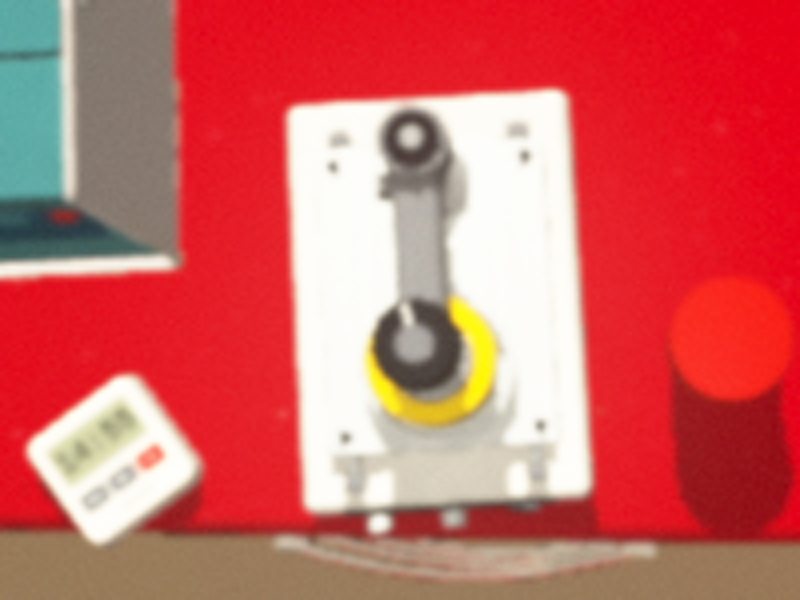

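The top view shows the knob at about (416,345) in the crop. That is (0.4368, -0.2937) m, directly over where I measured the jar's axis. The jar and the other items are where they were, so I'm handing in.

```bash
python3 -c "
from cell import bot
print(bot.close_job())"
```

```text
the job is handed in; nothing more can be done
None
```

The jar is clamped and I handed the job in at about 34 s of the 72 s allowed. No verdict was reported.

- **Swing:** I caged the knob loosely and swung the clamp arm in. The force climbed steeply to about 14 N at the stop. Afterwards the top camera put the knob at (0.4368, -0.2937) m; the jar's axis had measured (0.4367, -0.2936) m.
- **Tightening:** The free torque was 0.045 N m. The pad touched the lid after about 1.22 rad, and I turned a quarter turn (1.57 rad) on from there. The torque had then risen by 0.154 N m, against about 0.15 expected. The white mark on the knob shows about 2.78 rad turned in all, against 2.79 commanded, so the grip did not slip.
- **Release:** I let go of the knob and moved the robot clear. In the last pictures the jar was still in its cup, and the timer and red jar had not moved. The bottle and tube were last seen, unmoved, in the picture before that.
- **Checks that disagreed:**
  - Refitting the touch point over the whole turn gave 1.32 rad, so it is uncertain by about 0.1 rad. I kept 1.22 because the torque was already rising at 1.3 rad.
  - A rough reading of the knob position from the scene camera was 5 to 8 mm off, so I relied on the contact and the other two cameras.

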